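# Rinse the stamp-cleaning brush

### The job

Rinse the stamp-cleaning brush: press the blue pump on the cleaner bottle fully down and let it come back up, then take the brush by its handle, dip its bristles for a moment into the lower half of the white pot without jamming them against it, and hang the brush back upright in the fork of its stand. Leave the pot standing in place on its tray and do not disturb the other things on the desk.

Things in the scene. Friction and masses are not known exactly. Their poses are not given: they have to be found in the camera images.
- brush: round brush hanging upright in the fork, 220 mm long, about 80 g; origin at the centre of the bristle end, z up the shaft. From the origin up: tan bristles 22 mm across to 45 mm, steel ferrule (23 mm across) narrowing by 62 mm to a neck 10 mm across (62 to 100 mm), blue collar disc 36 mm across (100 to 107 mm), wooden handle 20 mm across (107 to 220 mm)
- brush_collar (a point): centre of the underside of the brush's blue collar, 100 mm above the bristle end
- brush_grip (a point): point on the brush's axis 170 mm above the bristle end, in the middle of the handle: a good height to grip
- stand: fixed steel brush stand; origin on the table below the hanging place; x points from the fork's open mouth to the post at its closed end. Two level prongs (tops at 125 mm, 8 mm thick, 20 mm gap) straight from x = -30 to +54 mm, flared tips out to -48 mm; 42 mm wide outside (55 at the flare). Post at x = +70 mm, no higher than the prongs; base plate 130 x 100 x 8 mm, x = -40 to +90 mm
- stand_fork (a point): middle of the hanging place at the height of the prongs' top (125 mm), where brush_collar belongs: neck in the gap, collar on the prongs. The brush head is wider than the gap: the brush comes out and goes in level along the stand's x, through the mouth, with its collar just above the prongs
- station: fixed steel wash tray 120 x 210 mm, 4 mm floor, rim 12 mm high; origin under its centre. The white cleaner bottle (64 mm across, fixed) stands at y = -45 mm, the loose pot at about y = +45 mm. The blue spout, 9 mm thick, points from the pump along +y over the pot's edge, to y = +12 mm, at 110 mm height (moves with the pump)
- pump (a joint): travel of the blue pump head, m: 0 up (at rest), 0.010 fully down; sprung, about 8 N at full travel
- pump_top (a point): centre of the top of the round blue pump head, 34 mm across; 118 mm above the table when up
- pot: white open round pot, loose, 400 g, 84 mm across outside, 76 mm inside, 56 mm high, floor 5 mm thick; origin under its centre, z up
- stamp_middle: small black self-inking stamp, 36 x 30 x 75 mm high, loose, between the stand and the wash tray; origin under its centre
- stamp_far: wider black self-inking stamp, 55 x 35 x 85 mm high, loose; origin under its centre
- stamp_round: round black stamp, 54 mm across, 80 mm high, loose; origin under its centre
- ink_tin: flat steel ink-pad tin with blue pad, 70 x 55 x 15 mm high, loose; origin under its centre
- pencil_cup: empty black pencil cup, 72 mm across at the rim, 90 mm high, loose; origin under its centre
- phone: black phone lying flat, 150 x 72 x 9 mm, loose; origin under its centre
Things that resemble listed ones, but are neither listed nor needed, are in the scene too. Of the things like the station, leave any that is purple; of the rest the smaller one is meant.

How it is judged:
On the way, in this order (a step that is already met when the one before it is completed fails the run):
1. the pump is pressed down (at least 8 of 10 mm) (value of joint pump above 0.008 m), for 0.05 s.
2. with the pump up again, the brush is held in the gripper with its bristle end inside the pot's lower half (not more than 30 mm above the pot's underside), for 0.2 s (value of joint pump below 0.003 m and horizontal distance between brush and pot below 0.034 m and z of brush in the frame of pot between -0.002 and 0.03 m and contact force between the fingers and brush above 0.5 N), for 0.2 s.
3. the brush hangs upright by its collar in the fork, let go (x of brush_collar in the frame of stand between -0.025 and 0.05 m and y of brush_collar in the frame of stand between -0.01 and 0.01 m and z of brush_collar in the frame of stand between 0.119 and 0.13 m and angle between brush's own z axis and vertical below 0.12 rad and contact force between brush and stand above 0.1 N and contact force between the fingers and brush below 0.05 N), for 0.2 s.
At the end, for the whole second after the job is handed in: the brush hangs at rest in the fork of the stand: its collar on the prongs (height within 6 mm), its neck between them (not less than 5 mm inside the straight part), shaft within 0.12 rad of upright, released; the pump is up (within 3 mm); the pot stands upright within 20 mm of where it began (all of step 3 and linear speed of brush below 0.02 m/s and value of joint pump below 0.003 m and angle between pot's own z axis and vertical below 0.1 rad and distance of pot from where it was at the start of the episode below 0.02 m); the robot touches nothing.
It fails at once if the brush is jammed against the pot (over 15 N) (contact force between brush and pot above 15 N).
It fails at once if the pot is shifted over 25 mm or tipped over 0.3 rad (distance of pot from where it was at the start of the episode above 0.025 m or angle between pot's own z axis and vertical above 0.3 rad).
It fails at once if another thing on the desk is moved over 25 mm or tipped over (distance of any of stamp_middle, stamp_far, stamp_round, ink_tin, pencil_cup, phone from where it was at the start of the episode above 0.025 m or angle between any of stamp_middle, stamp_far, stamp_round, ink_tin, pencil_cup, phone's own z axis and vertical above 0.4 rad).
It also fails if it takes over 64 s, if anything falls off the work surface, if the arm or the gripper's body presses on something with over 40 N, if the wrist force passes 120 N, or if a joint passes its speed limit or range.

### The arm

A 7-joint arm with a two-finger parallel gripper is mounted at the origin on the work surface. World frame = base frame: x ahead of the robot, y to its left, z up, the work surface at z = 0. Lengths are in m, angles in rad, forces in N, time in s.
With the tool pointing down it reaches from about 0.425 to 1.025 m from the base axis. Payload 9.4 kg.
Tool frame: the origin (TCP) lies midway between the tips of the shut fingers; the grasp point (between the pads) lies 19 mm behind it; z points along the fingers, y is the line along which they close (so a half turn about z gives the same grasp; the last joint's range is limited). The gripper opens to 85 mm and grips with 20 to 120 N. Pads are 22 mm wide; open, the fingers measure 114 mm over their backs; the gripper's body (76 mm by 85 mm) begins 54 mm behind the grasp point. The pads swing forward as they close: fully open they stand 13 mm farther back than shut.
Start: joints at [1.09, 0.599, -0.003, 1.599, 0.002, 0.943, -0.08], TCP at [0.285, -0.667, 0.231] pointing down, gripper open.
Joint ranges: [-2.57, 2.57], [-0.35, 1.97], [-1.29, 1.29], [0.11, 2.56], [-1.05, 4.19], [0.11, 1.86], [-2.63, 2.63]. Speed limits (rad/s): [2.22, 2.22, 3.01, 3.01, 3.14, 3.14, 3.14].

### API

Orientations are given as a unit quaternion [w, x, y, z].
In Python, from plant import arm gives the robot as it stands. Calls block until the motion is done:
- arm.goto(position, orientation): joint-space move of the TCP to a pose.
- arm.move_straight(position, orientation=None, speed=0.15): straight line of the TCP; orientation=None keeps the orientation; speed is the mean speed in m/s.
- arm.goto_joints(angles): joint-space move.
- arm.open_gripper() and arm.close_gripper(force=None): open the fingers fully, or close them until they stop; force is the grip in N (None keeps the last).
- arm.dwell(seconds).
- arm.ik(position, orientation): joint angles nearest the present ones, or None.
- arm.get_obs(): the state.
- arm.grab_frame(name): name is "scene" or "side" or "wrist"; returns a dict with "pixels" (420x560x3 uint8, red, green, blue), "depth" (420x560 float32, m along the optical axis (not along the pixel's ray), 0 where there is no reading), "intrinsics" (3x3 intrinsics, pixels), "extrinsics" (4x4, takes a point from camera to world coordinates); the wrist camera has in their place "mount" (4x4, takes a point from camera to tool coordinates, whose origin is the TCP and whose axes are the flange's). Camera axes: x right, y down, z forward; pixel columns grow to the right and rows downward; lengths in m; the calibration is good to about 2 mm. A picture is of the moment at which its call begins: read the wrist's pose just before it.
A pose or a line that the arm cannot do raises arm.IKError and nothing moves.
- arm.hand_in(): hands the job in; it is judged then, once.
The state is a dict: "clock": time; "q": joint angles; "qvel": joint speeds; "joint_efforts": joint torques, N m; "tool_pos": TCP position; "eef_rot": TCP orientation; "contact_force": force on the tool from outside, world axes, zero at the start; "ft_torque": the same for the moment, N m; "opening": finger opening in m; "grip_force": force on a finger pad.
Only numpy, scipy, OpenCV 4.12 (cv2) and the standard library are available. Lean on these libraries where they do the work, as an engineer would, in place of code of your own. Each camera call takes 0.05 s, during which the arm holds its last target. There are 200 camera calls.

## Working session

There is one attempt and no reset: what is moved stays moved. The work goes in short steps, each a Python script; the robot and the scene stay as the last script left them, time stands still between calls to the robot, and variables do not carry over. Pictures are saved under pics/ and viewed, at most 10 in all, crops included, and the job is handed in when it is done.

```bash
mkdir -p pics; ls
python3 - <<'E'
from plant import arm
import cv2,numpy as np,pickle
o=arm.get_obs();print(o['clock'],o['tool_pos'],o['eef_rot'],o['opening'])
d={}
for n in ['scene','side']:
    f=arm.grab_frame(n);d[n]=f
    cv2.imwrite(f'pics/{n}0.png',f['pixels'][:,:,::-1]);print(n,f['extrinsics'].round(3).tolist(),f['intrinsics'].round(1).tolist())
pickle.dump(d,open('f0.pkl','wb'))
E
```

```text
pics
0.0 [ 0.2846751  -0.66629025  0.23041733] [-7.24727594e-04  9.79680338e-01  2.00563867e-01 -2.12483654e-04] 0.08551540258973742
scene [[-0.738, 0.491, -0.463, 1.152], [0.675, 0.553, -0.488, 0.668], [0.017, -0.673, -0.74, 1.143], [0.0, 0.0, 0.0, 1.0]] [[504.5, 0.0, 277.9], [0.0, 504.5, 209.2], [0.0, 0.0, 1.0]]
side [[-0.808, -0.389, 0.442, 0.012], [-0.589, 0.527, -0.613, 0.738], [0.005, -0.755, -0.655, 0.929], [0.0, 0.0, 0.0, 1.0]] [[439.0, 0.0, 280.3], [0.0, 439.0, 203.0], [0.0, 0.0, 1.0]]
```

View pics/scene0.png

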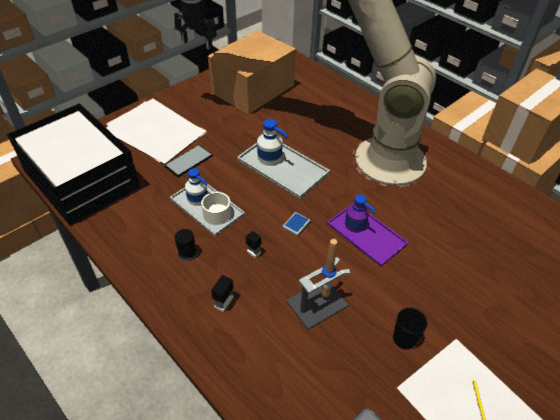

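View pics/side0.png

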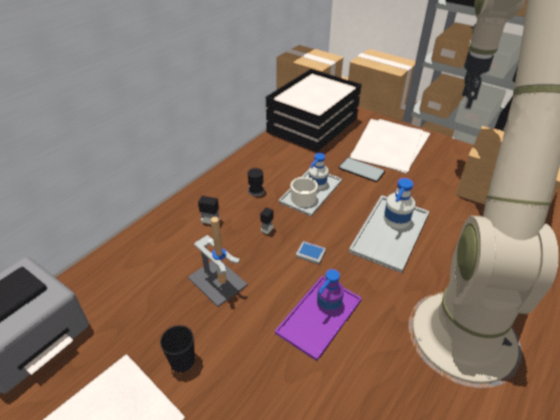

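The scene view shows the target station (the smaller, non-purple tray) at about (207,203): pump at (195,175), pot at (216,208). The brush and stand are at about (328,275), and the side view has them at (215,260), with the pot at (303,192).

```bash
cat > pc.py <<'E'
import numpy as np,pickle,cv2
def cloud(f,E=None):
    K=f['intrinsics'];E=f['extrinsics'] if E is None else E;d=f['depth'];v,u=np.mgrid[:d.shape[0],:d.shape[1]]
    P=np.stack([(u-K[0,2])/K[0,0]*d,(v-K[1,2])/K[1,1]*d,d],-1)
    P=P@E[:3,:3].T+E[:3,3]; P[d<=0]=np.nan
    return P
E
python3 - <<'E'
from pc import *
d=pickle.load(open('f0.pkl','rb'))
S={'scene':dict(station=(165,165,250,235),stand=(280,232,355,330)),'side':dict(station=(270,145,345,215),stand=(180,210,255,305))}
for n,f in d.items():
    P=cloud(f);hsv=cv2.cvtColor(f['pixels'],cv2.COLOR_RGB2HSV)
    blue=(hsv[...,0]>100)&(hsv[...,0]<125)&(hsv[...,1]>150)&(hsv[...,2]>90)
    print(n)
    for k,(a,b,c,e) in S[n].items():
        p=P[b:e,a:c].reshape(-1,3);m=blue[b:e,a:c].ravel();col=f['pixels'][b:e,a:c].reshape(-1,3)
        z=p[:,2];B=p[m]
        if k=='station':
            t=B[(B[:,2]>.085)];print('blue',len(t),t.min(0).round(3),t.max(0).round(3))
            t=B[B[:,2]>.113];print(' pumptop',len(t),t.mean(0).round(4),t.min(0).round(3),t.max(0).round(3))
            t=p[(abs(z-.058)<.006)&(col.min(1)>100)&~m];print(' rim',len(t),t.min(0).round(3),t.max(0).round(3),t.mean(0).round(3))
            t=p[(z>.003)&(z<.015)];t=t[~np.isnan(t).any(1)]
            print(' tray',cv2.minAreaRect(t[:,:2].astype(np.float32)))
        else:
            t=B[(B[:,2]>.08)];print(' collar',len(t),t.mean(0).round(4),np.median(t,0).round(4))
            for lo,hi in [(.14,.165),(.165,.19),(.19,.215),(.215,.245)]:
                t=p[(z>lo)&(z<hi)];print('  h',lo,len(t),np.median(t,0).round(4),t[:,:2].min(0).round(3),t[:,:2].max(0).round(3))
            t=p[(abs(z-.123)<.006)&~m]
            print(' prong',len(t),cv2.minAreaRect(t[:,:2].astype(np.float32)),t[:,2].max())
            t=p[(abs(z-.008)<.003)];print(' base',cv2.minAreaRect(t[:,:2].astype(np.float32)))
E
```

```text
scene
blue 112 [ 0.582 -0.298  0.085] [ 0.613 -0.227  0.123]
 pumptop 79 [ 0.5974 -0.2768  0.1169] [ 0.582 -0.298  0.113] [ 0.613 -0.228  0.123]
 rim 196 [ 0.551 -0.315  0.052] [ 0.636 -0.146  0.064] [ 0.599 -0.208  0.059]
 tray ((0.5772550106048584, -0.26925212144851685), (0.30349504947662354, 0.2755787968635559), 49.71708297729492)
 collar 72 [0.5688 0.2354 0.1319] [0.5699 0.2378 0.1313]
  h 0.14 49 [0.5706 0.2366 0.1525] [0.56  0.224] [0.576 0.243]
  h 0.165 56 [0.5702 0.2376 0.178 ] [0.558 0.224] [0.575 0.243]
  h 0.19 54 [0.5702 0.2385 0.2028] [0.558 0.225] [0.574 0.242]
  h 0.215 92 [0.5687 0.2362 0.2341] [0.556 0.224] [0.575 0.243]
 prong 454 ((0.5778917074203491, 0.23234912753105164), (0.052821509540081024, 0.12455648928880692), 81.8690185546875) 0.12865697165305634
 base ((0.5242373943328857, 0.1680556833744049), (0.33344122767448425, 0.19836944341659546), 41.206607818603516)
side
blue 69 [ 0.577 -0.297  0.108] [ 0.606 -0.232  0.119]
 pumptop 56 [ 0.5925 -0.2749  0.1163] [ 0.577 -0.297  0.113] [ 0.606 -0.238  0.119]
 rim 201 [ 0.547 -0.313  0.052] [ 0.63  -0.145  0.064] [ 0.586 -0.212  0.058]
 tray ((0.6391641497612, -0.2944389283657074), (0.26440995931625366, 0.40005308389663696), 35.334651947021484)
 collar 45 [0.5568 0.2383 0.1314] [0.5556 0.2415 0.1317]
  h 0.14 60 [0.5546 0.2397 0.153 ] [0.55  0.228] [0.565 0.245]
  h 0.165 59 [0.5538 0.2402 0.1787] [0.549 0.227] [0.567 0.245]
  h 0.19 64 [0.5535 0.2411 0.2041] [0.55  0.229] [0.565 0.245]
  h 0.215 99 [0.5552 0.2392 0.2334] [0.55  0.228] [0.568 0.244]
 prong 396 ((0.5742815136909485, 0.23410622775554657), (0.05410018935799599, 0.12456289678812027), 82.21795654296875) 0.12855647288769811
 base ((0.6402738690376282, 0.1671496480703354), (0.15099340677261353, 0.3251672685146332), 42.10657501220703)
```

```bash
cat > h.py <<'E'
from plant import arm
from pc import *
from scipy.spatial.transform import Rotation as R
def down(deg): a=np.radians(deg)/2; return [0,np.cos(a),np.sin(a),0]
def wrist(name=None):
    o=arm.get_obs();f=arm.grab_frame('wrist');T=np.eye(4)
    w,x,y,z=o['eef_rot'];T[:3,:3]=R.from_quat([x,y,z,w]).as_matrix();T[:3,3]=o['tool_pos']
    f['extrinsics']=T@f['mount']
    if name: cv2.imwrite(f'pics/{name}.png',f['pixels'][:,:,::-1]); pickle.dump(f,open(name+'.pkl','wb'))
    return f
E
python3 - <<'E'
from h import *
q=arm.ik([.59,-.235,.36],down(0));print(q)
arm.goto([.59,-.235,.36],down(0));print(arm.get_obs()['clock'])
f=wrist('w1');print(f['mount'].round(3))
for z in(.4,.3): print(arm.ik([.56,.235,z],down(-8)))
E
```

```text
[ 0.26366382  0.37549531  0.037435    1.66267731 -0.01537268  1.10370659
 -1.26538098]
2.0667
[[-0.001 -0.945 -0.328  0.085]
 [ 1.    -0.002  0.001 -0.   ]
 [-0.001 -0.328  0.945 -0.143]
 [ 0.     0.     0.     1.   ]]
[-0.42600086  0.31287862 -0.0889363   1.65801396  0.02967052  1.17201549
 -2.232587  ]
[-0.43207322  0.38865464 -0.08238132  1.79762534  0.03815877  0.95684552
 -2.24074838]
```

View pics/w1.png

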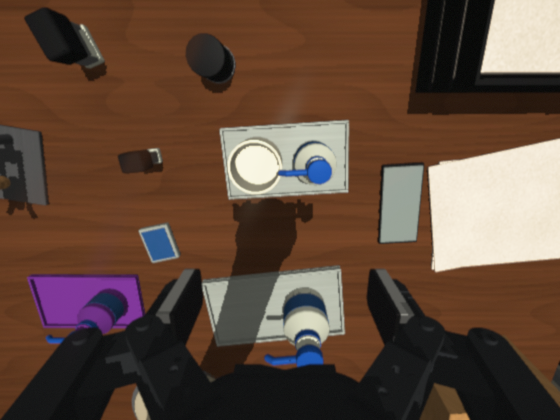

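The wrist view shows the target tray at (285,160) with the pot at (256,165), the pump top at (319,171), and the stand partly visible at the left edge.

```bash
cat > fit.py <<'E'
from h import *
from scipy.optimize import least_squares
def analyse(fs):
  for n,f in fs.items():
    P=cloud(f).reshape(-1,3);col=f['pixels'].reshape(-1,3)
    hsv=cv2.cvtColor(f['pixels'],cv2.COLOR_RGB2HSV).reshape(-1,3)
    blue=(hsv[:,0]>100)&(hsv[:,0]<125)&(hsv[:,1]>130)&(hsv[:,2]>70)
    near=lambda c,r:np.hypot(P[:,0]-c[0],P[:,1]-c[1])<r
    def circ(p,r):
        s=least_squares(lambda c:np.hypot(p[:,0]-c[0],p[:,1]-c[1])-r,p[:,:2].mean(0),loss='soft_l1',f_scale=.002);return s.x.round(4),len(p),np.std(s.fun).round(4)
    z=P[:,2]
    print(n)
    p=P[near((.593,-.188),.06)&(z>.055)&(z<.065)&~blue&(P[:,1]>-.228)];print(' rim',circ(p,.040),np.median(p[:,2]))
    p=P[near((.594,-.281),.025)&(z>.112)&(z<.125)&blue];c=p[:,:2].min(0)/2+p[:,:2].max(0)/2
    print(' pump',len(p),p.min(0).round(4),p.max(0).round(4),np.median(p[:,2]).round(4))
    p=P[near((.594,-.24),.13)&(z>.002)&(z<.0145)&(hsv[:,1]<60)];print(' tray',len(p),cv2.minAreaRect(p[:,:2].astype(np.float32)))
    p=P[blue&(z>.1)&(z<.116)&near((.594,-.25),.06)];print(' spout tip',p[p[:,1].argsort()[-5:]].mean(0).round(4))
    for lo,hi in[(.14,.17),(.17,.2),(.2,.23)]:
        p=P[near((.562,.236),.03)&(z>lo)&(z<hi)]
        if len(p)>20: print(' handle',lo,circ(p,.01))
    p=P[near((.575,.233),.09)&(z>.119)&(z<.130)&(hsv[:,1]<90)]
    if len(p)>20: print(' prongs',len(p),cv2.minAreaRect(p[:,:2].astype(np.float32)),np.median(p[:,2]))
    p=P[(z>.06)&(z<.2)&(P[:,0]>.3)&(P[:,0]<.6)&(P[:,1]>.02)&(P[:,1]<.2)]
    if len(p): print(' obstacles',p.min(0).round(3),p.max(0).round(3))
E
python3 - <<'E'
from fit import *
d=pickle.load(open('f0.pkl','rb'));d['w1']=pickle.load(open('w1.pkl','rb'));analyse(d)
E
```

```text
scene
 rim (array([ 0.5931, -0.1891]), 121, np.float64(0.002)) 0.05840281480856313
 pump 83 [ 0.5824 -0.2978  0.1121] [ 0.6131 -0.2571  0.1228] 0.1168
 tray 911 ((0.5912817120552063, -0.23969368636608124), (0.12924139201641083, 0.21888470649719238), 3.464186906814575)
 spout tip [ 0.5931 -0.2294  0.1091]
 handle 0.14 (array([0.5626, 0.2318]), 60, np.float64(0.0013))
 handle 0.17 (array([0.5629, 0.2317]), 65, np.float64(0.0011))
 handle 0.2 (array([0.5627, 0.2314]), 74, np.float64(0.0012))
 prongs 430 ((0.5779494047164917, 0.23250995576381683), (0.05280710384249687, 0.12452581524848938), 82.03791046142578) 0.12421657608388958
 obstacles [0.3   0.084 0.06 ] [0.343 0.17  0.124]
side
 rim (array([ 0.5879, -0.1869]), 100, np.float64(0.0017)) 0.05844442431814273
 pump 54 [ 0.5772 -0.2972  0.1124] [ 0.6058 -0.2582  0.1193] 0.1163
 tray 642 ((0.6003415584564209, -0.2399146556854248), (0.14230765402317047, 0.22566954791545868), 3.6332812309265137)
 spout tip [ 0.5905 -0.2337  0.1105]
 handle 0.14 (array([0.5612, 0.2334]), 67, np.float64(0.0012))
 handle 0.17 (array([0.5608, 0.2335]), 75, np.float64(0.001))
 handle 0.2 (array([0.5608, 0.2339]), 81, np.float64(0.0009))
 prongs 376 ((0.5742815136909485, 0.23410622775554657), (0.05410018935799599, 0.12456289678812027), 82.21795654296875) 0.12409755864503319
 obstacles [0.3   0.101 0.06 ] [0.338 0.172 0.121]
w1
 rim (array([ 0.592 , -0.1903]), 429, np.float64(0.0012)) 0.05969519288747832
 pump 491 [ 0.5806 -0.2975  0.1122] [ 0.612  -0.2572  0.1204] 0.118
 tray 6268 ((0.5920445322990417, -0.2373655140399933), (0.12259633094072342, 0.21239645779132843), 3.4483420848846436)
 spout tip [ 0.5923 -0.2293  0.1078]
 obstacles [0.3   0.083 0.06 ] [0.342 0.169 0.115]
```

Run:
```python
from h import *
arm.close_gripper(20)
p=[.5947,-.2815];Q=down(0)
arm.move_straight([*p,.135],Q,speed=.2)
f0=arm.get_obs()['contact_force'][2]
for z in(.119,.115,.112,.110,.109,.1083,.1076,.107,.1064):
    arm.move_straight([*p,z],Q,speed=.04)
    o=arm.get_obs();F=o['contact_force'][2]-f0;print(z,o['tool_pos'].round(4),round(F,2))
    if F>14: break
arm.dwell(.15);o=arm.get_obs();print(o['tool_pos'].round(4),o['contact_force'][2]-f0)
wrist('w2')
arm.move_straight([*p,.14],Q,speed=.1)
o=arm.get_obs();print(o['contact_force'][2]-f0,o['clock'])
```

```text
0.119 [ 0.5946 -0.2814  0.1188] -0.7
0.115 [ 0.5951 -0.2817  0.1152] 2.96
0.112 [ 0.5951 -0.2817  0.1124] 4.61
0.11 [ 0.5951 -0.2817  0.1105] 6.33
0.109 [ 0.5951 -0.2817  0.1096] 7.13
0.1083 [ 0.5951 -0.2817  0.109 ] 7.22
0.1076 [ 0.5951 -0.2817  0.1084] 6.26
0.107 [ 0.5951 -0.2817  0.1081] 10.4
0.1064 [ 0.5951 -0.2817  0.1081] 15.69
[ 0.5951 -0.2817  0.108 ] 14.262315172164781
-0.3736904924207617 7.4167
```

The pump reached its stop (TCP 0.108, force rising to about 15 N) and came back up. Next I'll measure the stand from above.

Run:
```python
from fit import *
arm.move_straight([.5947,-.2815,.33],speed=.3)
arm.open_gripper()
print(arm.ik([.562,.2325,.40],down(172)))
arm.goto([.562,.2325,.40],down(172))
print(arm.get_obs()['clock'],arm.get_obs()['q'].round(2))
w=wrist('w3');analyse({'w3':w})
```

```text
[ 0.03537424  0.39438761 -0.7521366   1.62807199  0.28212975  1.23133871
  0.65789036]
10.8667 [ 0.04  0.39 -0.75  1.63  0.28  1.23  0.66]
w3
 rim (array([ 0.5898, -0.1886]), 487, np.float64(0.0013)) 0.05974464385146083Traceback (most recent call last):
  File "<stdin>", line 7, in <module>
  File "fit.py", line 14, in analyse
    p=P[near((.594,-.281),.025)&(z>.112)&(z<.125)&blue];c=p[:,:2].min(0)/2+p[:,:2].max(0)/2
                                                          ~~~~~~~~~~~^^^
    return umr_minimum(a, axis, None, out, keepdims, initial, where)
ValueError: zero-size array to reduction operation minimum which has no identity
```

View pics/w3.png

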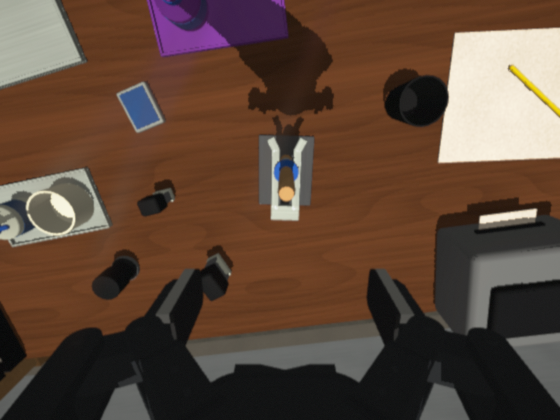

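The wrist view shows the brush head-on at (286,190), with the fork mouth opening toward the robot at (288,145) and a clear path out.

Run:
```python
from fit import *
f=pickle.load(open('w3.pkl','rb'));P=cloud(f);hsv=cv2.cvtColor(f['pixels'],cv2.COLOR_RGB2HSV)
P=P.reshape(-1,3);hsv=hsv.reshape(-1,3);z=P[:,2];nr=np.hypot(P[:,0]-.565,P[:,1]-.233)<.1
p=P[nr&(z>.2415)&(z<.25)];print('top',len(p),p[:,:2].min(0),p[:,:2].max(0),p.mean(0))
for lo,hi in[(.14,.17),(.17,.2),(.2,.235)]:
    p=P[nr&(z>lo)&(z<hi)];s=least_squares(lambda c:np.hypot(p[:,0]-c[0],p[:,1]-c[1])-.01,[.562,.233],loss='soft_l1',f_scale=.002);print('handle',len(p),s.x,np.std(s.fun))
p=P[nr&(z>.119)&(z<.1285)&(hsv[:,1]<90)];r=cv2.minAreaRect(p[:,:2].astype(np.float32));print('prong',len(p),r,np.median(p[:,2]))
print(p[:,0].min(),p[:,0].max())
p=P[nr&(z>.005)&(z<.012)&(hsv[:,1]<90)];print('base',cv2.minAreaRect(p[:,:2].astype(np.float32)))
# prongs section: y across at straight part
a=np.radians(-8);ex=np.array([np.cos(a),np.sin(a)]);ey=np.array([-ex[1],ex[0]])
p=P[nr&(z>.119)&(z<.1285)&(hsv[:,1]<90)];q=p[:,:2]-[.562,.2335]
X=q@ex;Y=q@ey;print('ends',X.min(),X.max())
for lo,hi in[(-.05,-.035),(-.03,-.015),(-.015,0),(.02,.035),(.035,.05),(.055,.075)]:
    m=(X>lo)&(X<hi);print(lo,m.sum(),Y[m].min().round(4),Y[m].max().round(4))
```

```text
top 195 [0.5536535  0.22466793] [0.56978297 0.24172141] [0.56136103 0.23315496 0.24494887]
handle 51 [0.5623604  0.23285567] 0.0001785784993255338
handle 71 [0.56232935 0.23291283] 0.00017340086526874024
handle 113 [0.56236657 0.23297719] 0.00017835820867000832
prong 1236 ((0.5758547782897949, 0.23157428205013275), (0.05470484495162964, 0.12279745191335678), 81.37625885009766) 0.12508898514458908
0.5121554607406942 0.6389587187443985
base ((0.5853157639503479, 0.22932901978492737), (0.09853500127792358, 0.1291315257549286), 80.12466430664062)
ends -0.04761259414724301 0.07542050960892925
-0.05 146 -0.0267 0.028
-0.03 174 -0.0201 0.0213
-0.015 82 -0.0204 0.0202
0.02 109 -0.0225 0.0191
0.035 140 -0.0228 0.0192
0.055 348 -0.0233 0.0181
```

```bash
cat >> h.py <<'E'
Q=down(170.5);S=np.array([.5619,.2331]);a=np.radians(-9.5);ex=np.array([np.cos(a),np.sin(a)]);M=S-.12*ex
E
python3 - <<'E'
from h import *
print([arm.ik([*M,z],Q) is not None for z in(.19,.36)],arm.ik([.592,-.186,.19],Q))
arm.move_straight([*S,.28],Q,speed=.2)
arm.move_straight([*S,.186],Q,speed=.1)
f0=arm.get_obs()['contact_force']
arm.close_gripper(40);arm.dwell(.2)
o=arm.get_obs();print(o['opening'],o['grip_force'],o['contact_force']-f0,o['tool_pos'],o['clock'])
arm.move_straight([*S,.190],speed=.03)
o=arm.get_obs();print(o['contact_force']-f0,o['tool_pos'])
w=wrist('w4');f=arm.grab_frame('side');cv2.imwrite('pics/s4.png',cv2.resize(f['pixels'][190:320,160:290,::-1],None,fx=4,fy=4))
P=cloud(f)[200:310,170:270].reshape(-1,3);c=f['pixels'][200:310,170:270]
h=cv2.cvtColor(c,cv2.COLOR_RGB2HSV).reshape(-1,3);m=(h[:,0]>100)&(h[:,0]<125)&(h[:,1]>130)&(h[:,2]>70)
t=P[m&(P[:,2]>.1)];print(np.median(t,0),t[:,2].min(),t[:,2].max())
E
```

```text
[True, True] [ 0.6163851   0.58608292 -0.60840791  1.86028362  0.44150556  0.83282358
  1.1876974 ]
0.018622190366375906 38.953163623809814 [-0.42100994 -0.54973511  3.62736738] [0.56201012 0.23318632 0.18621279] 13.575
[-0.63581865 -0.42589813 -1.47762866] [0.56187119 0.23307062 0.19000488]
[0.55409231 0.24071139 0.1348184 ] 0.1307011697736783 0.1382413018976042
```

View pics/s4.png

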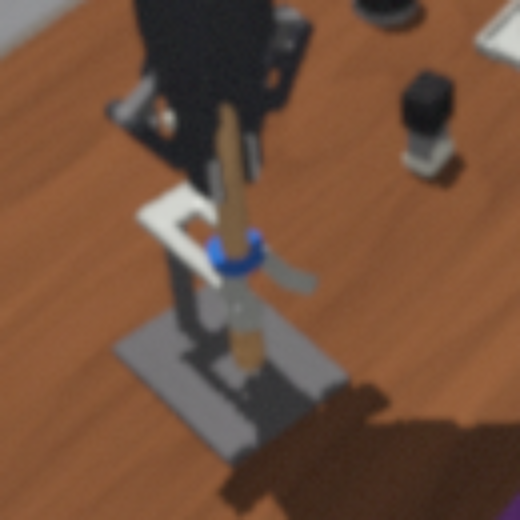

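The brush is gripped, and its collar is lifted about 4 mm clear of the prongs at (235,250) in the crop. Withdrawing it and dipping.

Run:
```python
from h import *
arm.move_straight([*M,.190],speed=.12)
o=arm.get_obs();print(o['contact_force'],o['opening'],o['clock'])
arm.move_straight([*M,.36],speed=.25)
arm.move_straight([.591,-.187,.36],speed=.25)
arm.dwell(.2);f0=arm.get_obs()['contact_force']
arm.move_straight([.591,-.187,.26],speed=.15)
f=arm.grab_frame('side');cv2.imwrite('pics/s5.png',cv2.resize(f['pixels'][100:230,240:370,::-1],None,fx=4,fy=4))
for z in(.22,.20,.19,.182):
    arm.move_straight([.591,-.187,z],speed=.06)
    o=arm.get_obs();F=np.linalg.norm(o['contact_force']-f0);print(z,o['tool_pos'].round(4),round(F,2))
    if F>5: break
arm.dwell(.5);print(arm.get_obs()['clock'],arm.get_obs()['grip_force'])
f=arm.grab_frame('scene');cv2.imwrite('pics/s6.png',cv2.resize(f['pixels'][130:260,140:270,::-1],None,fx=4,fy=4))
```

```text
[ 0.08574653 -0.38623933 -0.31905422] 0.018658832227919593 15.1083
0.22 [ 0.5912 -0.187   0.2201] 0.84
0.2 [ 0.5909 -0.1869  0.1996] 1.2
0.19 [ 0.5907 -0.187   0.1895] 1.04
0.182 [ 0.5907 -0.187   0.1815] 1.86
21.4167 39.02328014373779
```

View pics/s6.png

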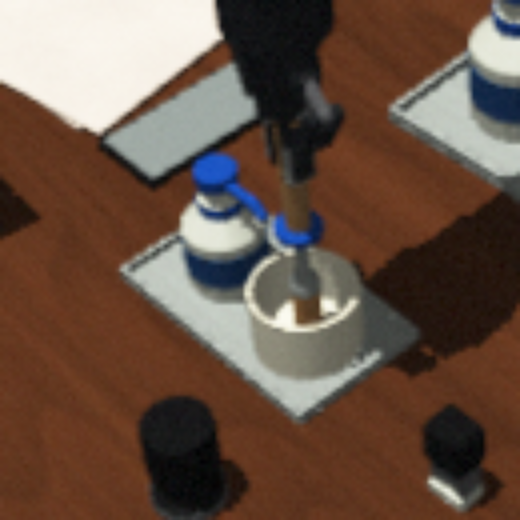

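The bristles are in the middle of the pot, low down, with no contact force (collar at (297,228) in the crop). Returning to in front of the mouth.

Run:
```python
from h import *
arm.move_straight([.591,-.187,.36],speed=.2)
arm.move_straight([*M,.36],speed=.25)
arm.move_straight([*M,.190],speed=.2);arm.dwell(.2)
print(arm.get_obs()['tool_pos'],M,arm.get_obs()['clock'])
for n in('side','scene'):
    f=arm.grab_frame(n);P=cloud(f).reshape(-1,3);h=cv2.cvtColor(f['pixels'],cv2.COLOR_RGB2HSV).reshape(-1,3)
    nr=np.hypot(P[:,0]-M[0],P[:,1]-M[1])<.04
    m=(h[:,0]>100)&(h[:,0]<125)&(h[:,1]>130)&(h[:,2]>70)&nr&(P[:,2]>.09)
    t=P[m];print(n,'collar',len(t),np.median(t,0)-[*M,0],t[:,2].max())
    for lo,hi in[(.03,.045),(.045,.06),(.06,.07),(.145,.16),(.16,.175)]:
        t=P[nr&(P[:,2]>lo)&(P[:,2]<hi)];
        if len(t):print(lo,len(t),(np.median(t,0)-[*M,0])[:2].round(4))
    cv2.imwrite(f'pics/{n}7.png',f['pixels'][:,:,::-1])
```

```text
[0.44396462 0.25307332 0.19092891] [0.44354573 0.25290571] 25.7167
side collar 69 [-0.00504671  0.00927523  0.13600448] 0.13862257187388527
0.03 23 [-0.0076  0.0079]
0.045 36 [-0.0075  0.0087]
0.06 19 [-0.0062  0.0077]
0.145 35 [-0.0075  0.008 ]
0.16 37 [-0.0065  0.0082]
scene collar 72 [0.00896272 0.0038203  0.13517187] 0.1394560744333062
0.03 27 [0.0091 0.0044]
0.045 27 [0.0095 0.0044]
0.06 15 [0.0088 0.0052]
0.145 30 [0.0083 0.0033]
0.16 27 [0.0092 0.0028]
```

Run:
```python
from h import *
f0=arm.get_obs()['contact_force']
for d in(.09,.06,.03,0):
    arm.move_straight([*(S-d*ex),.190],speed=.08)
    o=arm.get_obs();F=np.linalg.norm(o['contact_force']-f0);print(d,F.round(2))
    if F>8: raise SystemExit
for z in(.188,.187,.186,.1853):
    arm.move_straight([*S,z],speed=.02);o=arm.get_obs();F=(o['contact_force']-f0)[2];print(z,F.round(2))
    if F>3: break
arm.open_gripper();arm.dwell(.4)
arm.move_straight([*S,.28],speed=.1)
arm.move_straight([*S,.36],speed=.2)
arm.dwell(.5);print(arm.get_obs()['clock'])
w=wrist('w8');P=cloud(w).reshape(-1,3);z=P[:,2];nr=np.hypot(*(P[:,:2]-S).T)<.06
for lo,hi in[(.14,.17),(.2,.235),(.24,.255)]:
    p=P[nr&(z>lo)&(z<hi)];print(len(p),np.median(p,0))
fs=arm.grab_frame('side')['pixels'][190:320,160:290];fc=arm.grab_frame('scene')['pixels'][130:340,140:370]
cv2.imwrite('pics/c8.png',np.hstack([cv2.resize(fs,(400,400)),cv2.resize(fc,(400,400))])[:,:,::-1])
```

```text
0.09 1.34
0.06 1.2
0.03 0.89
0 0.6
0.188 -0.95
0.187 -0.33
0.186 2.21
0.1853 8.47
32.125
71 [0.55370197 0.2350174  0.15804599]
164 [0.55362304 0.2350631  0.21931736]
269 [0.5610414  0.23347659 0.24495082]
```

View pics/c8.png

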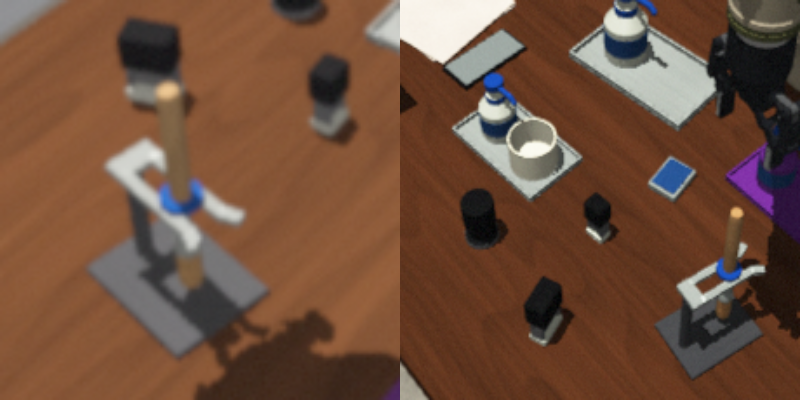

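The brush hangs upright in the fork with its top at 0.245 m. The pot, pump and stamps are in place, and the gripper is clear.

```bash
python3 -c "
from plant import arm
print(arm.hand_in())"
```

```text
the job is handed in; nothing more can be done
None
```

I pressed the pump to its stop and let it come back up, dipped the brush in the pot without any sign of contact, hung it back upright in the fork and handed the job in; no verdict came back.

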